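# Return the case-press dies to their stand in order of size

### The arm

A 6-joint arm with a two-finger parallel gripper is mounted at the origin on a cart in front of the work surface, level with it; the furniture and walls round the work are solid. World frame = base frame: x ahead of the robot, y to its left, z up, the work surface at z = 0. Lengths are in m, angles in degrees, forces in N, time in s.
With the tool pointing down it reaches from about 0.4 to 0.825 m from the base axis. Payload 7 kg.
Tool frame: the origin (TCP) lies midway between the tips of the shut fingers; the grasp point (between the pads) lies 19 mm behind it; z points along the fingers, y is the direction in which the jaws open and shut (so a half turn about z gives the same grasp; the last joint's range is limited). The gripper opens to 88 mm and grips with 3 to 60 N. Pads are 19 mm wide; open, the fingers measure 130 mm over their backs; the gripper's body (78 mm by 193 mm) begins 47 mm behind the grasp point.
Start: joints at [-49.67, 20.546, 0.682, 0, -70.136, -16.507], TCP at [0.273, -0.617, 0.227] pointing down, gripper open.
Joint ranges: [-176.03, 176.03], [-82.01, 121.73], [-58.28, 71.71], [-173.87, 95.51], [-174.79, -0.11], [-173.66, 173.66]. Speed limits (degrees/s): [136.94, 136.94, 172.46, 180, 180, 180].

### API

Orientations are given as a 3x3 rotation matrix whose columns are the frame's x, y, z axes.
In Python, from rig import robot gives the robot as it stands. Calls block until the motion is done:
- robot.goto(position, orientation): joint-space move of the TCP to a pose.
- robot.servo_line(position, ori=None, speed=0.15): straight line of the TCP; ori=None keeps the orientation; speed is the mean speed in m/s.
- robot.movej(angles): joint-space move.
- robot.move_gripper(opening): opening from 0.0 (shut) to 1.0 (fully open); the grip force is fixed at half the most; returns when the fingers have stopped.
- robot.dwell(seconds).
- robot.ik(position, orientation): joint angles nearest the present ones, or None.
- robot.grab_frame(name): name is "scene" or "side" or "wrist"; returns (picture, depth): 480x640x3 uint8, red, green, blue; 480x640 float32, m along the optical axis (not along the pixel's ray), 0 where there is no reading.
- robot.camera_info(name): a dict with "vfov" (degrees; the focal length in pixels is half the picture's height over the tangent of half this angle, whatever the lens; pixels are square), "cx", "cy" (the principal point, pixels), "view" (4x4, takes a point from world to camera coordinates); the wrist camera has in their place "T_tool_cam" (4x4, takes a point from camera to tool coordinates, whose origin is the TCP and whose axes are the flange's). Camera axes: x right, y down, z forward; pixel columns grow to the right and rows downward; lengths in m; the calibration is good to about 2 mm. A picture is of the moment at which its call begins: read the wrist's pose just before it. camera_info takes no time and is no camera call.
A pose or a line that the arm cannot do raises robot.Unreachable and nothing moves.
- robot.job_done(): hands the job in, once; it reports no verdict.
Readings, each from a call of its own:
- robot.read_t(): time.
- robot.read_qpos(): joint angles.
- robot.read_qvel(): joint speeds.
- robot.read_effort(): joint torques, N m.
- robot.read_position(): TCP position.
- robot.read_tcp_rot(): TCP orientation.
- robot.read_force(): force on the tool from outside, world axes, zero at the start.
- robot.read_ft_torque(): the same for the moment, N m.
- robot.read_grip_width(): opening from 0.0 (shut) to 1.0 (fully open).
Only numpy, scipy, OpenCV 4.12 (cv2) and the standard library are available. Lean on these libraries where they do the work, as an engineer would, in place of code of your own. Each camera call takes 0.05 s, during which the arm holds its last target.

### The job

The four round case-press dies stand about the watchmaker's bench: put them back on the wooden die stand in order of size, the smallest in the seat beside the red dot and the largest at the far end, each standing upright with its domed foot fully home in its brass seat. Leave the red-lidded oil cup and the loupe standing where they are.

Things in the scene. Friction and masses are not known exactly. Their poses are not given: they have to be found in the camera images.
- die_33_center (a point): smallest of four loose press dies (33, 40, 47, 54 mm): round green nylon barrel 33 mm in diameter, 32 mm high, dished on top with a brass bush in the middle, on a domed metal foot 12 mm high (16 mm across at the bottom, 27 mm at the barrel); 44 mm tall in all, standing upright. Point: its centre, 22 mm above its bottom; z axis along the die, up.
- die_40_center (a point): second smallest of four loose press dies (33, 40, 47, 54 mm): round green nylon barrel 40 mm in diameter, 32 mm high, dished on top with a brass bush in the middle, on a domed metal foot 12 mm high (16 mm across at the bottom, 27 mm at the barrel); 44 mm tall in all, standing upright. Point: its centre, 22 mm above its bottom; z axis along the die, up.
- die_47_center (a point): second largest of four loose press dies (33, 40, 47, 54 mm): round green nylon barrel 47 mm in diameter, 32 mm high, dished on top with a brass bush in the middle, on a domed metal foot 12 mm high (16 mm across at the bottom, 27 mm at the barrel); 44 mm tall in all, standing upright. Point: its centre, 22 mm above its bottom; z axis along the die, up.
- die_54_center (a point): largest of four loose press dies (33, 40, 47, 54 mm): round green nylon barrel 54 mm in diameter, 32 mm high, dished on top with a brass bush in the middle, on a domed metal foot 12 mm high (16 mm across at the bottom, 27 mm at the barrel); 44 mm tall in all, standing upright. Point: its centre, 22 mm above its bottom; z axis along the die, up.
- seat_1_mouth (a point): the seat nearest to the red dot: one of four equal brass cups in a row, 60 mm apart, on a fixed wooden bar (46 x 238 mm, top 10 mm above the bench) with a red dot at one end. Rim 33 mm across (29 inside), 24 mm above the bench. Point: centre of the rim; y axis along the row towards the dot, z up. A seated die's barrel rests on the rim, its centre 10 mm above this point.
- seat_2_mouth (a point): the seat second from the red dot: one of four equal brass cups in a row, 60 mm apart, on a fixed wooden bar (46 x 238 mm, top 10 mm above the bench) with a red dot at one end. Rim 33 mm across (29 inside), 24 mm above the bench. Point: centre of the rim; y axis along the row towards the dot, z up. A seated die's barrel rests on the rim, its centre 10 mm above this point.
- seat_3_mouth (a point): the seat third from the red dot: one of four equal brass cups in a row, 60 mm apart, on a fixed wooden bar (46 x 238 mm, top 10 mm above the bench) with a red dot at one end. Rim 33 mm across (29 inside), 24 mm above the bench. Point: centre of the rim; y axis along the row towards the dot, z up. A seated die's barrel rests on the rim, its centre 10 mm above this point.
- seat_4_mouth (a point): the seat farthest from the red dot: one of four equal brass cups in a row, 60 mm apart, on a fixed wooden bar (46 x 238 mm, top 10 mm above the bench) with a red dot at one end. Rim 33 mm across (29 inside), 24 mm above the bench. Point: centre of the rim; y axis along the row towards the dot, z up. A seated die's barrel rests on the rim, its centre 10 mm above this point.
- oil_cup_red_center (a point): bystander: small loose oil cup with a red lid, 27 mm across, 23 mm tall; the point is its centre, half-way up. To be left alone.
- loupe_center (a point): bystander: loose black eye loupe, a cup 35 mm across at its open top, 29 mm tall; the point is its centre, half-way up. To be left alone.
Mind the look-alikes: they are no part of the job. Leave any orange or pink look-alike of the part that bears die_54_center alone.

How it is judged:
By the outcome, as a careful person would: the job done as asked, in the order asked, and still so for the second after the job is handed in, with the robot touching nothing.
It also fails if it takes over 90 s, if anything falls off the work surface, if the arm or the gripper's body presses on something with over 40 N, if the wrist force passes 120 N, or if a joint passes its speed limit or range.

## Working session

There is one attempt and no reset: what is moved stays moved. The work goes in short steps, each a Python script; the robot and the scene stay as the last script left them, time stands still between calls to the robot, and variables do not carry over. Pictures are saved under pics/ and viewed, and the job is handed in when it is done.

```bash
ls; mkdir -p pics; python3 - <<'E'
from rig import robot
import cv2,numpy as np
for n in("scene","side","wrist"):
    p,d=robot.grab_frame(n); cv2.imwrite(f"pics/{n}0.png",p[:,:,::-1]); np.save(f"pics/{n}0.npy",d)
    print(n,robot.camera_info(n))
print(robot.read_t(),robot.read_position(),robot.read_tcp_rot())
E
```

```text
pics
scene {'vfov': 43.76966976111223, 'cx': 327.3112009980738, 'cy': 239.7095708530602, 'view': array([[-0.60126328, -0.79893094,  0.01384977,  0.29914586],
       [-0.49345767,  0.35762446, -0.79284568,  0.35261916],
       [ 0.62847593, -0.48354327, -0.60926506,  0.80444849],
       [ 0.        ,  0.        ,  0.        ,  1.        ]])}
side {'vfov': 49.53270970009367, 'cx': 323.9288807599243, 'cy': 243.698733489528, 'view': array([[ 0.99782398,  0.06548088, -0.00771682, -0.59080792],
       [ 0.01950758, -0.40499111, -0.91411249,  0.02460027],
       [-0.06298214,  0.91197284, -0.40538722,  1.23983565],
       [ 0.        ,  0.        ,  0.        ,  1.        ]])}
wrist {'vfov': 70.30239021749652, 'cx': 319.9698577772205, 'cy': 232.21150978750103, 'T_tool_cam': array([[-2.34001149e-04, -9.52566117e-01, -3.04331625e-01,
         8.36051779e-02],
       [ 9.99999955e-01, -2.80815118e-04,  1.10057006e-04,
         1.72853369e-04],
       [-1.90297496e-04, -3.04331585e-01,  9.52566139e-01,
        -1.57499243e-01],
       [ 0.00000000e+00,  0.00000000e+00,  0.00000000e+00,
         1.00000000e+00]])}
0.15 [ 0.27245357 -0.61716691  0.22584776] [[-9.14832421e-01 -4.03833154e-01 -6.52254117e-04]
 [-4.03833652e-01  9.14831768e-01  1.10333022e-03]
 [ 1.51141466e-04  1.27276441e-03 -9.99999179e-01]]
```

View pics/scene0.png

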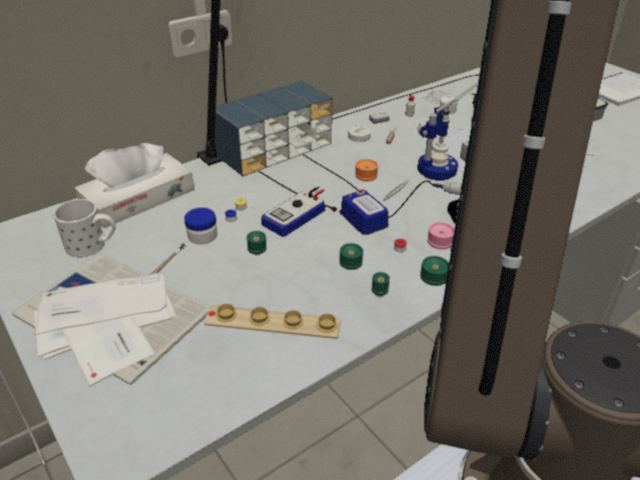

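View pics/side0.png

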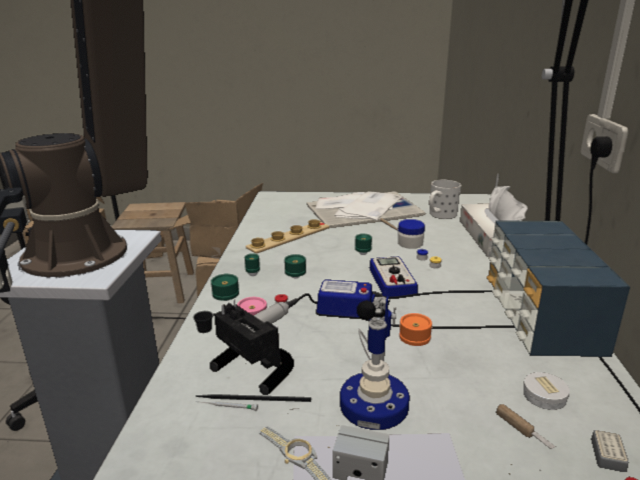

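View pics/wrist0.png

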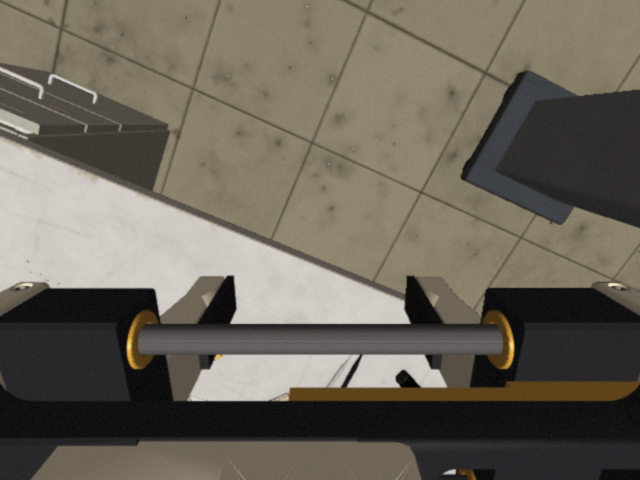

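The scene view shows four green dies at (257,242), (351,256), (380,284) and (435,270). The stand has its red dot at (212,313) and its seats at (227..327, 313..322). The pink look-alike is at (441,235), the orange one at (367,170) and the red oil cup at (400,244). The side view shows the loupe at (204,322). Next I'll localise them by depth.

```bash
cat > h.py <<'E'
import numpy as np,cv2
def cloud(robot,n,d,pose=None):
    c=robot.camera_info(n); f=240/np.tan(np.radians(c['vfov'])/2)
    v,u=np.mgrid[:480,:640]; P=np.stack([(u-c['cx'])/f*d,(v-c['cy'])/f*d,d,np.ones_like(d)],-1)
    T=np.linalg.inv(c['view']) if 'view' in c else pose@c['T_tool_cam']
    X=(P@T.T)[...,:3]; X[d==0]=np.nan; return X
def proj(robot,n,X):
    c=robot.camera_info(n); f=240/np.tan(np.radians(c['vfov'])/2)
    p=c['view']@np.r_[X,1]; return f*p[0]/p[2]+c['cx'],f*p[1]/p[2]+c['cy']
def pose(robot):
    T=np.eye(4);T[:3,:3]=robot.read_tcp_rot();T[:3,3]=robot.read_position();return T
def circ(P):
    from scipy.optimize import least_squares
    r=least_squares(lambda q:np.hypot(P[:,0]-q[0],P[:,1]-q[1])-q[2],[*np.median(P,0)[:2],.02],loss='soft_l1',f_scale=.001);return r.x
E
python3 - <<'E'
from rig import robot
from h import *
print(proj(robot,'side',robot.read_position()))
for n in('scene','side'):
    d=np.load(f'pics/{n}0.npy');X=cloud(robot,n,d);im=cv2.imread(f'pics/{n}0.png');hsv=cv2.cvtColor(im,cv2.COLOR_BGR2HSV)
    print(n,'bench z',np.nanmedian(X[...,2][(hsv[...,1]<30)&(abs(X[...,2])<.03)]))
    for nm,lo,hi in(('green',(70,100,20),(95,255,200)),('red',(0,170,100),(6,255,255)),('brass',(15,120,40),(28,255,200)),('pink',(160,60,100),(178,255,255)),('orange',(7,180,150),(13,255,255))):
        m=cv2.inRange(hsv,lo,hi);k,l,s,c=cv2.connectedComponentsWithStats(m)
        for i in range(1,k):
            if s[i,4]<25: continue
            P=X[l==i];P=P[~np.isnan(P[:,0])]
            if len(P)<10: continue
            zt=np.percentile(P[:,2],97);T=P[P[:,2]>zt-.006] 
            lo_,hi_=np.percentile(T,[1,99],axis=0)
            print(nm,c[i].round(),s[i,4],'ztop %.3f'%zt,'ctr',((lo_+hi_)/2)[:2].round(4),'ext',(hi_-lo_)[:2].round(4))
E
```

```text
(np.float64(-6.627995587326382), np.float64(310.9008239944794))
scene bench z 0.0016095075752675658
green [256. 243.] 285 ztop 0.045 ctr [0.6828 0.039 ] ext [0.0369 0.0348]
green [351. 256.] 404 ztop 0.046 ctr [ 0.5378 -0.0867] ext [0.042  0.0421]
green [434. 271.] 579 ztop 0.046 ctr [ 0.4091 -0.1888] ext [0.05   0.0512]
green [380. 284.] 244 ztop 0.045 ctr [ 0.4426 -0.0804] ext [0.0293 0.0291]
brass [320. 110.] 209 ztop 0.134 ctr [ 0.9529 -0.322 ] ext [0.0068 0.06  ]
brass [253. 165.] 244 ztop 0.049 ctr [ 0.9475 -0.1163] ext [0.0082 0.0534]
brass [240. 202.] 51 ztop 0.023 ctr [ 0.8427 -0.0169] ext [0.0193 0.02  ]
brass [225. 312.] 180 ztop 0.025 ctr [0.5566 0.1812] ext [0.0307 0.0282]
brass [259. 316.] 181 ztop 0.025 ctr [0.515 0.138] ext [0.0322 0.0301]
brass [292. 319.] 181 ztop 0.025 ctr [0.473  0.0953] ext [0.0309 0.0284]
brass [327. 323.] 188 ztop 0.025 ctr [0.4316 0.0522] ext [0.0316 0.0308]
pink [441. 235.] 557 ztop 0.046 ctr [ 0.3548 -0.1309] ext [0.3035 0.3484]
side bench z 0.000246748155962484
green [363. 243.] 222 ztop 0.044 ctr [0.6813 0.0356] ext [0.0325 0.0384]
green [
[... 254 characters left out ...]
[ 0.2775 -0.5623] ext [0.0121 0.0076]
brass [314. 224.] 84 ztop 0.024 ctr [0.5543 0.178 ] ext [0.0254 0.0334]
brass [296. 230.] 91 ztop 0.025 ctr [0.5123 0.1338] ext [0.026  0.0347]
brass [277. 236.] 95 ztop 0.024 ctr [0.4697 0.0926] ext [0.0261 0.0336]
brass [258. 243.] 103 ztop 0.024 ctr [0.4301 0.0489] ext [0.025  0.0341]
brass [492. 275.] 99 ztop 0.073 ctr [ 0.9197 -0.2238] ext [0.001  0.0021]
brass [533. 289.] 301 ztop 0.132 ctr [ 0.9495 -0.3268] ext [0.0048 0.0622]
pink [252. 304.] 357 ztop 0.046 ctr [ 0.4804 -0.3222] ext [0.05   0.1325]
orange [416. 322.] 360 ztop 0.045 ctr [ 0.7681 -0.3252] ext [0.0481 0.0506]
orange [414. 340.] 58 ztop 0.022 ctr [ 0.768  -0.3416] ext [0.0477 0.0214]
```

```bash
python3 - <<'E'
import cv2
a=cv2.imread('pics/scene0.png')[215:345,190:470];cv2.imwrite('pics/c1.png',cv2.resize(a,None,fx=2.8,fy=2.8,interpolation=2))
a=cv2.imread('pics/side0.png')[200:400,180:460];cv2.imwrite('pics/c2.png',cv2.resize(a,None,fx=2.8,fy=2.8,interpolation=2))
E
```

```text
(no output)
```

View pics/c1.png

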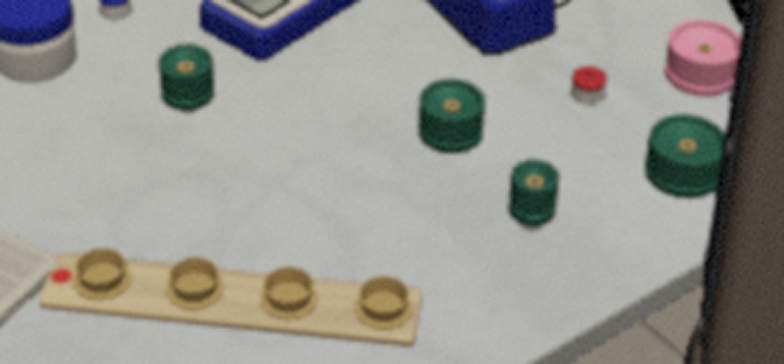

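View pics/c2.png

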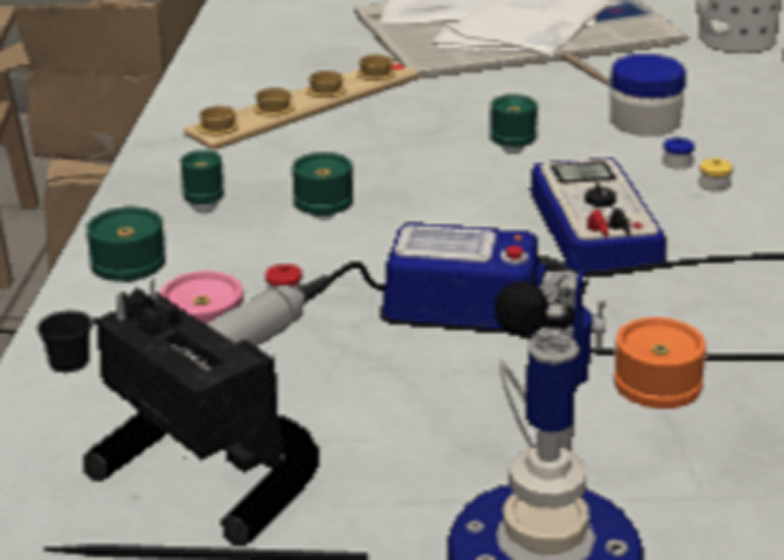

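The four greens increase in size in this order: (0.442,-0.082), (0.682,0.037), (0.537,-0.089), (0.409,-0.191). Red dot and seat order are clear. The pink die at (0.48,-0.32 or nearer) and the orange die are look-alikes, so I'll leave them. Next I'll check obstacle heights and take a look with the wrist camera.

```bash
cat > grid.py <<'E'
from rig import robot
from h import *
D={33:(.4424,-.082),40:(.682,.037),47:(.537,-.089),54:(.409,-.191)}
X=np.concatenate([cloud(robot,n,np.load(f'pics/{n}0.npy')).reshape(-1,3) for n in('scene','side')])
X=X[~np.isnan(X[:,0])]
m=(X[:,0]>.25)&(X[:,0]<.9)&(abs(X[:,1])<.5);Y=X[m]
# coarse height grid
for x in np.arange(.32,.86,.03):
    r=[]
    for y in np.arange(-.42,.28,.03):
        q=Y[(abs(Y[:,0]-x)<.015)&(abs(Y[:,1]-y)<.015)]
        r.append('%3d'%(np.percentile(q[:,2],98)*1000) if len(q)>2 else ' . ')
    print('%.2f'%x,' '.join(r))
print('     ',' '.join('%3d'%(y*100) for y in np.arange(-.42,.28,.03)))
E
python3 grid.py
```

```text
0.32  .   .   .   .   .   .   .   .   .   .   .   .   .   .   .   .   .   .   .   .   .   .   .   . 
0.35   2   2   1   1   1   2   2   1   2   2   3   3   3   3   3   2   2   3   3   2   3   3   2   2
0.38   2   1   1  28  29  27   2  44  45   4   4   3   4   3   3   3   4   3   3   3   3   3   3   3
0.41   1   2   2  28  28  19   2  45  45  41   4   4   3   3   3  23  24   4   3   3   3   3   3   3
0.44  73  94   1   1 -394  43 -741  45  45   4   3  45  45   3   3  25  25  13   4   3   3   3   3   3
0.47 104 107  94 -742  45  45  43   3   3   3   2  45   4   3   4   3  13  26  24   9   3   3   3   3
0.50 104 105   6 -739  46  45  38  19   3   3   3  42   4   4   4   3   4  24  24  25   8   4   4   3
0.53  95  92  94   1   3   3   3  23   4   3  45  45  45   4   3   4   3   3  25  25  24   7   3   3
0.56  86  29  93  90   3   3   4   3   3   3  43  45  44   3   3   3   3   3   3  22  26  14  11  12
0.59   3   3   3  93  84  63  45  47  45   3   2   4   4   3   3   3   4   3   3   3  12  12  12  13
0.62   3   3   4   3   3   3  48  51  49   4   3   3   3   4   3   4   3   4   3   3  
[... 226 characters left out ...]
  8   9   3   4 -740 -740  45  31  26  28  28  29  28   3  45  43   3   3   3   3  14  24  24
0.74   5   4  22  44  45   6   2   4  43  44  37  37  31  29   3   3   4   3   4   3   3  12  20  22
0.77   4   3  44  44  45   7   5   4  42  44  33  32  29  28   4   3  49  57  57   8  11  11   3  13
0.80   3   4   2  44  45   7   4   4   1  26  23   2   4   4  18  20  55  58  58   9   3   3   4  13
0.83   3   3   2   4   4   8   3   4   4   8   4   4   3  22  21  23  46  57  57   4   4   4   4  11
0.86   4   4   4   4   4   6   4   4   3   8   4   4   3  23  20   4   2   1   3   4   3   4  69  82
      -42 -39 -36 -33 -30 -27 -24 -21 -18 -15 -12  -9  -6  -3   0   2   5   8  11  14  17  20  23  26
```

```bash
cat >> h.py <<'E'
def ori(d):
    y=np.array([d[0],d[1],0.]);y/=np.linalg.norm(y);z=np.array([0,0,-1.]);return np.column_stack([np.cross(y,z),y,z])
def best(robot,p,d,q6=None):
    o=[]
    for s in(1,-1):
        R=ori(s*np.array(d));q=robot.ik(p,R)
        if q is not None: o.append((abs(np.array(q)-robot.read_qpos()).max(),s,R,np.round(q,1)))
    o.sort(key=lambda t:t[0]);return o
E
python3 - <<'E'
from rig import robot
from h import *
dr=(.72,-.69)
for nm,p,d in(('look',(.46,-.0,.3),dr),('54',(.409,-.191,.12),(1,1)),('40',(.682,.037,.12),(0,1)),('47',(.537,-.089,.12),dr),('33',(.442,-.082,.12),dr),('s1',(.555,.18,.12),dr),('s4',(.431,.05,.12),dr),('s4l',(.431,.05,.02),dr)):
    for b in best(robot,p,d): print(nm,b[0].round(),b[1],b[3], b[2][:,0].round(2))
E
```

```text
look 74.0 -1 [ 24.6  -2.8 -18.    0.  -74.8 -68.4] [-0.69 -0.72 -0.  ]
look 128.0 1 [ 24.6  -2.8 -18.    0.  -74.8 111.6] [0.69 0.72 0.  ]
54 61.0 -1 [  0.1   5.2 -35.    0.  -49.7  44.9] [ 0.71 -0.71  0.  ]
54 119.0 1 [ 1.000e-01  5.200e+00 -3.500e+01  0.000e+00 -4.970e+01 -1.351e+02] [-0.71  0.71  0.  ]
40 87.0 -1 [ 19.4  25.7  -5.9   0.  -58.4  70.6] [1. 0. 0.]
40 93.0 1 [  19.4   25.7   -5.9    0.   -58.4 -109.4] [-1.  0.  0.]
47 61.0 -1 [ 11.2  13.8 -24.1   0.  -52.1 -55. ] [-0.69 -0.72 -0.  ]
47 142.0 1 [ 11.2  13.8 -24.1   0.  -52.1 125. ] [0.69 0.72 0.  ]
33 64.0 -1 [ 14.7   5.1 -35.3   0.  -49.7 -58.5] [-0.69 -0.72 -0.  ]
33 138.0 1 [ 14.7   5.1 -35.3   0.  -49.7 121.5] [0.69 0.72 0.  ]
s1 87.0 -1 [ 37.2  17.2 -19.2   0.  -53.6 -80.9] [-0.69 -0.72 -0.  ]
s1 116.0 1 [ 37.2  17.2 -19.2   0.  -53.6  99.1] [0.69 0.72 0.  ]
s4 83.0 -1 [ 32.9   3.5 -37.    0.  -49.5 -76.6] [-0.69 -0.72 -0.  ]
s4 120.0 1 [ 32.9   3.5 -37.    0.  -49.5 103.4] [0.69 0.72 0.  ]
s4l 83.0 -1 [ 32.9  12.9 -43.7   0.  -33.4 -76.6] [-0.69 -0.72 -0.  ]
s4l 120.0 1 [ 32.9  12.9 -43.7   0.  -33.4 103.4] [0.69 0.72 0.  ]
```

```bash
python3 - <<'E'
from rig import robot
from h import *
dr=(.72,-.69)
robot.goto((.46,-.02,.30),ori((-.72,.69)))
T=pose(robot);p,d=robot.grab_frame('wrist');cv2.imwrite('pics/w1.png',p[:,:,::-1]);np.save('pics/w1.npy',d);np.save('pics/w1T.npy',T)
print(robot.read_t(),T[:3,3],robot.read_force())
X=cloud(robot,'wrist',d,T);hsv=cv2.cvtColor(p,cv2.COLOR_RGB2HSV)
for nm,lo,hi in(('green',(70,80,20),(95,255,255)),('brass',(15,100,40),(28,255,230))):
    m=cv2.inRange(hsv,lo,hi);k,l,s,c=cv2.connectedComponentsWithStats(m)
    for i in range(1,k):
        if s[i,4]<150: continue
        P=X[l==i];P=P[~np.isnan(P[:,0])]
        if len(P)<50: continue
        zt=np.percentile(P[:,2],97);Q=P[P[:,2]>zt-.006]
        lo_,hi_=np.percentile(Q,[.5,99.5],axis=0)
        print(nm,c[i].round(),s[i,4],'zt %.3f'%zt,((lo_+hi_)/2)[:2].round(4),(hi_-lo_)[:2].round(4))
E
```

```text
2.45 [ 0.46009763 -0.02047823  0.2998477 ] [ 0.65572201 -0.29301126  0.52865008]
green [246.  52.] 2056 zt 0.044 [ 0.409  -0.1907] [0.0502 0.0509]
green [294. 146.] 483 zt 0.045 [ 0.4421 -0.0835] [0.0305 0.03  ]
green [238. 195.] 1116 zt 0.044 [ 0.5359 -0.0894] [0.0436 0.044 ]
green [241. 317.] 244 zt 0.044 [ 0.5883 -0.0024] [0.1802 0.0836]
brass [369. 258.] 4082 zt 0.023 [0.4821 0.0685] [0.135  0.2074]
brass [604. 270.] 1417 zt -0.529 [0.187  0.4883] [0.3781 0.9598]
brass [138. 340.] 951 zt 0.386 [ 0.4741 -0.0737] [0.0107 0.0105]
brass [502. 340.] 944 zt 0.387 [ 0.406  -0.0086] [0.0102 0.0106]
brass [478. 392.] 5370 zt 0.395 [ 0.4189 -0.0131] [0.0595 0.0572]
```

View pics/w1.png

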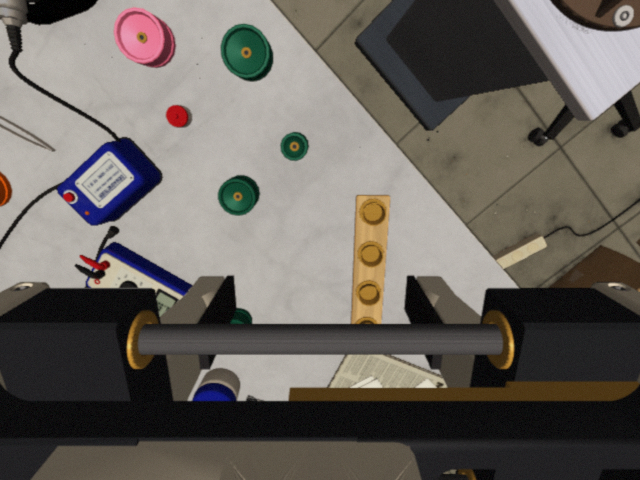

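The wrist view agrees with the mean of the two fixed cameras to within 1 mm: 54 at (246,52), 33 at (294,146), 47 at (238,195), with 40 partly hidden at (241,317). The seats run along x≈370. Next I'll refine the seats and move the 54 first.

```bash
cat > seats.py <<'E'
from rig import robot
from h import *
X=cloud(robot,'wrist',np.load('pics/w1.npy'),np.load('pics/w1T.npy')).reshape(-1,3)
S=np.array([(.5555,.1796),(.5137,.1359),(.4714,.094),(.4309,.0506)])
for s in S:
    P=X[(np.hypot(X[:,0]-s[0],X[:,1]-s[1])<.022)&(X[:,2]>.0195)&(X[:,2]<.03)]
    if len(P)>15: print(len(P),circ(P).round(4),P[:,2].mean())
c=S.mean(0);u=np.linalg.svd(S-c)[2][0];print(c,u,[(c+u*k*.06).round(4) for k in(1.5,.5,-.5,-1.5)])
E
python3 seats.py
```

```text
110 [0.5136 0.1357 0.0149] 0.022511408120840435
122 [0.4717 0.0927 0.0149] 0.022436231377708123
125 [0.43   0.05   0.0149] 0.022671842691234304
[0.492875 0.115025] [-0.69631776 -0.71773364] [array([0.4302, 0.0504]), array([0.472 , 0.0935]), array([0.5138, 0.1366]), array([0.5555, 0.1796])]
```

```bash
cat > pp.py <<'E'
from rig import robot
from h import *
SEAT={54:(.4300,.0501),47:(.4718,.0930),40:(.5136,.1360),33:(.5554,.1791)}
PD=(-.718,.696)
ZB=.016
def pick(w,xy,d,zh=.12):
    robot.goto((*xy,zh),ori(d)); robot.move_gripper(1.0 if w>50 else .9)
    robot.servo_line((*xy,ZB),speed=.12); robot.move_gripper(0.0)
    print('grip mm',robot.read_grip_width()*88,'t',robot.read_t())
    robot.servo_line((*xy,zh),speed=.15); print('lifted mm',robot.read_grip_width()*88)
def place(w):
    s=SEAT[w]; robot.goto((*s,.12),ori(PD))
    f0=np.array(robot.read_force())
    robot.servo_line((*s,.050),speed=.15); robot.servo_line((*s,ZB+.0125),speed=.05)
    print('dF',(np.array(robot.read_force())-f0).round(1),robot.read_position())
def release(w):
    s=SEAT[w]; robot.move_gripper(min(1,(w+26)/88)); robot.servo_line((*s,.13),speed=.15); print('t',robot.read_t())
def look(n,nm,crop=None,k=1):
    p,d=robot.grab_frame(n); a=p[:,:,::-1]
    if crop: a=cv2.resize(a[crop[0]:crop[1],crop[2]:crop[3]],None,fx=k,fy=k,interpolation=2)
    cv2.imwrite(f'pics/{nm}.png',a); return p,d
E
python3 - <<'E'
from pp import *
pick(54,(.409,-.1907),(1,1)); look('side','p54',(180,330,180,380),3)
place(54); look('side','p54b',(180,330,180,380),3)
E
```

```text
grip mm 53.40130841587829 t 5.4417
lifted mm 53.566690930490786
dF [-1.7  0.4  5.7] [0.42993476 0.05013173 0.02843907]
```

View pics/p54b.png

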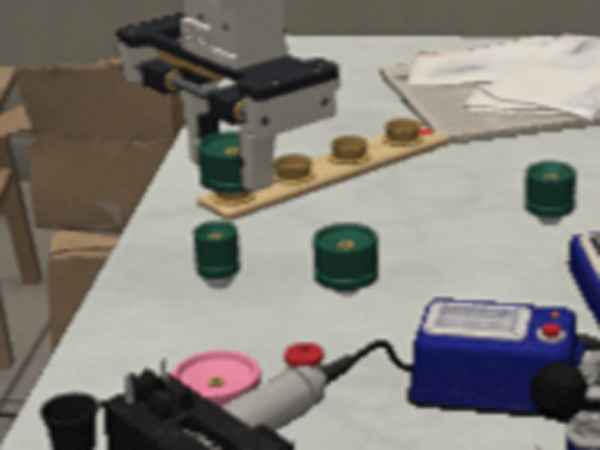

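The 54 is held upright over seat 4 with light contact, so I'll release it. The 47 is next, then a look back at both.

```bash
python3 - <<'E'
from pp import *
release(54)
pick(47,(.5359,-.0894),PD); look('scene','p47',(200,350,190,490),2.6)
place(47); release(47)
robot.goto((.46,-.02,.30),ori(PD))
T=pose(robot);p,d=look('wrist','w2');look('side','s2',(180,330,180,380),3)
X=cloud(robot,'wrist',d,T).reshape(-1,3)
for w in(54,47):
    s=SEAT[w];P=X[(np.hypot(X[:,0]-s[0],X[:,1]-s[1])<.035)&(X[:,2]>.045)&(X[:,2]<.08)]
    lo,hi=np.percentile(P,[.5,99.5],axis=0);print(w,len(P),((lo+hi)/2).round(4),(hi-lo).round(4),'seat',s)
    Q=P[P[:,2]>np.percentile(P[:,2],95)-.004];A=np.c_[Q[:,:2],np.ones(len(Q))];print('tilt',np.linalg.lstsq(A,Q[:,2],rcond=None)[0].round(3),np.percentile(P[:,2],95))
E
```

```text
t 10.05
grip mm 46.61438328229523 t 12.65
lifted mm 46.91458346562519
dF [-0.6 -0.1  4.9] [0.4717635  0.09295426 0.02851923]
t 17.0417
54 1519 [0.4302 0.05   0.0517] [0.0514 0.0519 0.0111] seat (0.43, 0.0501)
tilt [-0.001 -0.004  0.056] 0.056480229665957206
47 1064 [0.4706 0.0917 0.0515] [0.0468 0.0479 0.0114] seat (0.4718, 0.093)
tilt [-0.003 -0.007  0.057] 0.05643041391340289
```

View pics/w2.png

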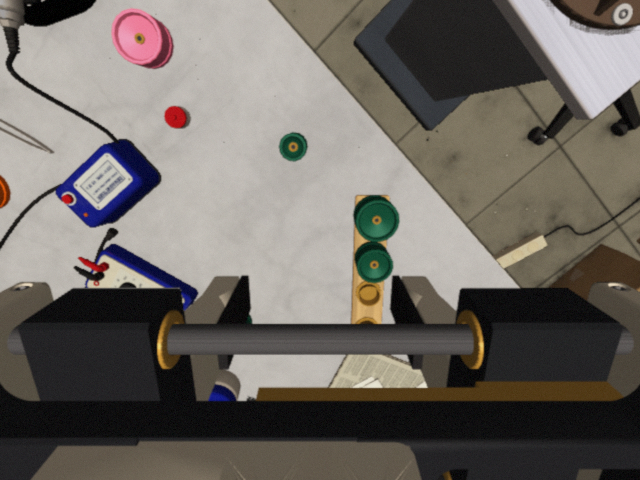

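View pics/s2.png

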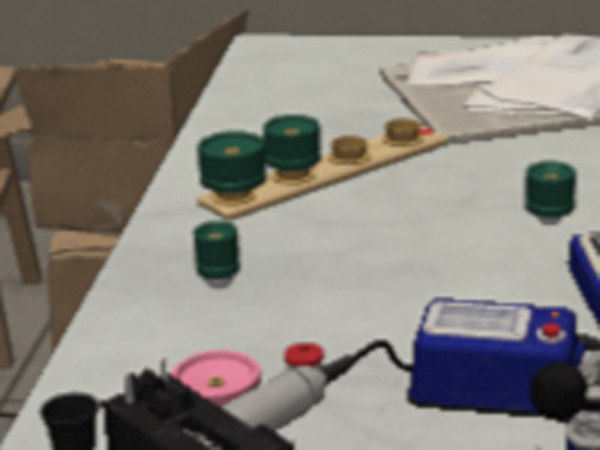

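Both are home, with tops at 56 mm and level. Next are the 40 and then the 33.

```bash
python3 - <<'E'
from pp import *
pick(40,(.682,.0373),(0,1)); place(40); release(40)
pick(33,(.4421,-.0835),PD); place(33); release(33)
robot.goto((.50,-.02,.34),ori((.718,-.696)))
T=pose(robot);p,d=look('wrist','w3');_,ds=look('side','s3',(180,330,180,380),3);_,dc=look('scene','c3',(200,350,190,490),2.6)
print(robot.read_t())
for n,dd in(('wrist',d),('side',ds),('scene',dc)):
  X=cloud(robot,n,dd,T).reshape(-1,3)
  for w in SEAT:
    s=SEAT[w];P=X[(np.hypot(X[:,0]-s[0],X[:,1]-s[1])<w/2000+.004)&(X[:,2]>.045)&(X[:,2]<.08)]
    if len(P)<30: continue
    lo,hi=np.percentile(P,[.5,99.5],axis=0)
    Q=P[P[:,2]>np.percentile(P[:,2],95)-.004];A=np.c_[Q[:,:2],np.ones(len(Q))]
    print(n,w,len(P),((lo+hi)/2)[:2].round(4),'seat',s,'top',np.percentile(P[:,2],95).round(4),'slope',np.linalg.lstsq(A,Q[:,2],rcond=None)[0][:2].round(3))
E
```

```text
grip mm 39.88169820028624 t 21.2333
lifted mm 39.398749522329034
dF [-1.6 -0.1  3.4] [0.51342895 0.13590506 0.02842554]
t 25.5833
grip mm 32.75956231956554 t 28.8333
lifted mm 32.23825755935124
dF [-2.3 -0.1  4.7] [0.55522015 0.17906774 0.02846433]
t 33.4833
36.5167
wrist 54 1359 [0.4298 0.0508] seat (0.43, 0.0501) top 0.0567 slope [-0.004 -0.001]
wrist 47 1156 [0.4714 0.0935] seat (0.4718, 0.093) top 0.0567 slope [0.003 0.005]
wrist 40 967 [0.5135 0.1367] seat (0.5136, 0.136) top 0.0567 slope [ 0.002 -0.006]
wrist 33 778 [0.5543 0.1791] seat (0.5554, 0.1791) top 0.0568 slope [0.002 0.003]
side 54 246 [0.4282 0.0497] seat (0.43, 0.0501) top 0.0567 slope [ 0.001 -0.004]
side 47 182 [0.4696 0.0917] seat (0.4718, 0.093) top 0.0567 slope [-0.001 -0.001]
side 40 133 [0.5121 0.1351] seat (0.5136, 0.136) top 0.0573 slope [-0.008 -0.024]
side 33 89 [0.5525 0.1781] seat (0.5554, 0.1791) top 0.057 slope [ 0.034 -0.036]
scene 54 689 [0.431 0.052] seat (0.43, 0.0501) top 0.0585 slope [-0.007  0.007]
scene 47 526 [0.4729 0.0947] seat (0.4718, 0.093) top 0.0584 slope [-0.007  0.012]
scene 40 395 [0.5145 0.1385] seat (0.5136, 0.136) top 0.0585 slope [-0.002 -0.019]
scene 33 280 [0.5565 0.1811] seat (0.5554, 0.1791) top 0.0588 slope [-0.007 -0.006]
```

View pics/c3.png

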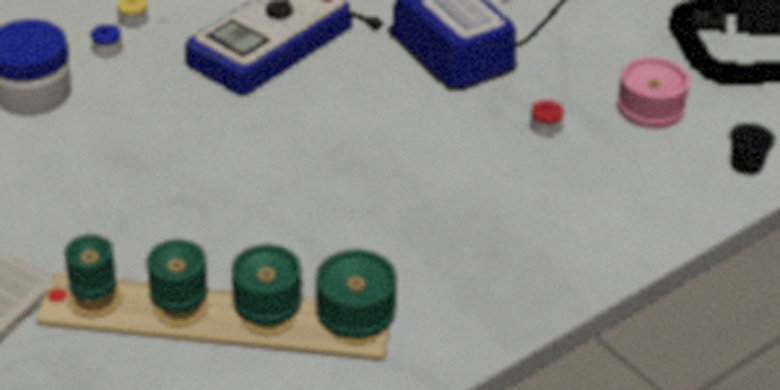

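View pics/s3.png

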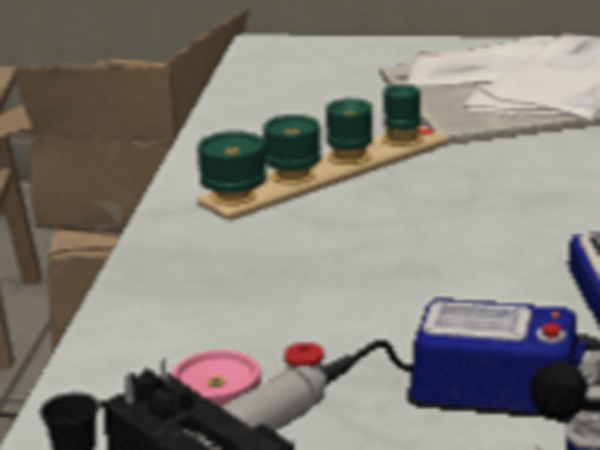

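All four are seated in order. The oil cup and loupe are standing, and the pink look-alike hasn't moved. I'm handing in the job.

```bash
python3 -c "
from rig import robot
print(robot.read_force(),robot.read_t()); print(robot.job_done())"
```

```text
[0.2478156  0.09951272 0.25600711] 36.5167
the job is handed in; nothing more can be done
None
```

All four green dies are back on the stand in size order: 33 mm in the seat beside the red dot, then 40, 47 and 54 at the far end. I handed the job in at 36.5 s with the arm raised clear.

- **Seating:** the last wrist-camera check put every die top at about 56.7 mm, against 56 mm when fully home. All four were level and within about 1 mm of their seat centres.
- **Other cameras:** the scene camera read the heights about 2 mm higher (58.5 mm), much like the roughly 1.6 mm high it read on the bare bench. The side camera's slope for the 33 mm die was noisy because it had few points. The wrist view and the pictures show that die upright.
- **Forces:** contact while placing stayed below about 6 N.
- **Left alone:** the oil cup, the loupe and the pink look-alike are still where they were. I kept clear of the orange one but did not look at it again at the end.

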